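# Face up the glaze tub in its rack

### The arm

A 6-joint arm with a two-finger parallel gripper is mounted at the origin on the work surface. World frame = base frame: x ahead of the robot, y to its left, z up, the work surface at z = 0. Lengths are in mm, angles in rad, forces in N, time in s.
With the tool pointing down it reaches from about 275 to 975 mm from the base axis. Payload 8.4 kg.
Tool frame: the origin (TCP) lies midway between the tips of the shut fingers; the grasp point (between the pads) lies 19 mm behind it; z points along the fingers, y is the line along which they close (so a half turn about z gives the same grasp; the last joint's range is limited). The gripper opens to 92 mm and grips with 3 to 60 N. Pads are 20 mm wide; open, the fingers measure 128 mm over their backs; the gripper's body (75 mm by 189 mm) begins 69 mm behind the grasp point.
Start: joints at [1.148, 0.353, 1.633, -0, 1.155, -0.002], TCP at [255.306, 570.479, 214.583] pointing down, gripper open.
Joint ranges: [-2.63, 2.63], [-0.92, 2.1], [0.06, 2.66], [-1.3, 4.44], [0, 2.69], [-3.02, 3.02]. Speed limits (rad/s): [2.22, 2.22, 2.79, 3.14, 3.14, 3.14].

### API

Orientations are given as a unit quaternion [w, x, y, z].
In Python, from cell import env, cams, job gives the robot as it stands.
- The arm moves only by the tool drive_tool, never from a script. Its argument "rows" is a list that holds one entry, the list of rows, each a list of 6 numbers: the shift along the tool's x, y, z in mm, then the turn, a rotation vector about the tool's x, y, z in degrees. A call has 1 to 12 rows; each row shifts and turns the commanded pose from where the row before left it, along the tool's axes as they then stand; what a row does not reach is not made up. A row lasts 1/8 s, in which the tool goes at most 62.5 mm and 10.7 degrees, less where a joint would pass 70% of its speed; a pose out of reach is approached as far as the arm can. A call is refused whole if a number of a shift passes 62.5 or a number of a turn 10.7, either way. A call with a gripper value outside its range is refused whole. "claw" is the opening, from 0 (shut) to 1 (fully open), set as the call begins (left out, the last holds). The fingers move at their own pace and stop on an object; "squeeze" is the grip in N (left out, the last holds). Time passes only in rows, so rows that do not move let the fingers close. It gives the time, the measured TCP pose, the force, the opening and the grip force at its end, in the units of the state.
- env.get_obs(): the state, without advancing time (a new reading comes with each control period).
- cams.read_camera(name): name is "scene" or "top"; returns a dict with "pixels" (400x640x3 uint8, red, green, blue), "range_z" (400x640 float32, mm along the optical axis (not along the pixel's ray), 0 where there is no reading), "K" (3x3 intrinsics, pixels), "eye" and "attitude" of the camera in the world. Camera axes: x right, y down, z forward; pixel columns grow to the right and rows downward; lengths in mm; the calibration is good to about 2 mm. A picture is of the moment at which its call begins.
- job.close_job(): hands the job in; it is judged then, once.
The state is a dict: "clock": time; "qpos": joint angles; "joint_velocities": joint speeds; "effort": joint torques, N m; "eef_pos": TCP position; "eef_rot": TCP orientation; "ft_force": force on the tool from outside, world axes, zero at the start; "ft_torque": the same for the moment, N m; "gripper_width": finger opening in mm; "finger_force": force on a finger pad.
Only numpy, scipy, OpenCV 4.12 (cv2) and the standard library are available. Lean on these libraries where they do the work, as an engineer would, in place of code of your own. Each camera call takes 0.05 s, during which the arm holds its last target. There are 200 camera calls.

### The job

The yellow-lidded glaze tub has been left standing in front of its bay in the rack, with its label turned away. Slide it fully home on its yellow spot, right up against the back board of its bay; then, with it home, roll it round in place with a light fingertip until the middle of its label faces straight out of the open front of the rack. The tub and its lid are thin, so never push hard; keep it standing, and leave the other tubs, the bowl and the brush as they are.

Things in the scene. Friction and masses are not known exactly. Their poses are not given: they have to be found in the camera images.
- tub: The tub to face up: closed round white plastic glaze tub, yellow press-on lid, 0.5 to 0.95 kg. 100 mm across at the foot, 105 mm from 30 to 80 mm up; lid 112 mm across from there up (lower bead 115 mm). Too wide to grasp. Slides easily on the rack (friction about 0.22). More than 24 N by the robot on it is pushing hard. Origin: centre of its underside; z up, x out through the label's middle.
- lid_low (a point): On the tub's axis, 96 mm above its underside: the lowest the flat lid top can lie. It lies 0 to 5 mm above this, by how deep the lid was pressed on: not measured, find it by touch; it stays so under a fingertip. A tip pressed down near the lid's edge (about 45 mm from the axis; grippy soft lid, friction about 0.9, gives about 1 mm) carries the tub round with little slip at some 8 to 14 N.
- label (a point): Middle of the tub's white paper label with a terracotta-coloured band: on the side wall, 53.5 mm from the tub's axis along its x, 52 mm above its underside. A terracotta stripe 14 mm wide, brushed on the lid from its edge 34 mm inwards, marks the same bearing from above.
- place: The tub's home: flat yellow ring, 98 mm across, painted on the rack's floor in the one bay that holds no other tub. Origin: its centre, at floor height (12 mm above the bench); axes as the rack's: x straight out of the open front, z up. The tub is home with its axis over the origin: the back board stops it at x = -1 mm.
- rack: Fixed rack, 404 mm wide (its y), three bays side by side at 130 mm pitch, its open front facing away from the robot, along its +x. Origin: under the middle bay's home centre, at bench height. Plywood back board, inner face at x = -53.5 mm, 12 mm thick, top 74 mm above the bench. The dividers and floor: see rack_front.
- rack_front (a point): Middle of the rack's front edge, 162 mm from the rack's origin along its x, at the top of its grey laminate floor, which is 12 mm above the bench and runs back under all the bays. Four plywood dividers at y = -195, -65, 65, 195 mm, 12 mm thick, reach from the back board to x = +42 mm, tops 62 mm above the bench: a bay is 118 mm wide.
- tub_blue: Bystander: a tub of the same size with a blue lid, home in another bay, label to the front. Origin: centre of its underside.
- tub_green: Bystander: a tub of the same size with a green lid, home in another bay, label to the front. Origin: centre of its underside.
- bowl: Bystander: a loose terracotta bowl, 120 mm across the rim, 50 mm high, on the bench to the robot's right of the rack. Origin: centre of its underside.
- brush: Bystander: a loose paint brush about 200 mm long, 42 mm wide, lying on the bench to the robot's left of the rack. Origin: the middle of its length, its underside; x along it.
There are look-alikes about, which are no part of the job. What is shaped like the tub but black or brown is not meant.

How it is judged (in metres and radians):
On the way, in this order (a step that is already met when the one before it is completed fails the run):
1. the yellow-lidded tub is slid home on its spot, against the back board (x of tub in the frame of place between -0.006 and 0.006 m and y of tub in the frame of place between -0.015 and 0.015 m and z of tub in the frame of place below 0.005 m and angle between tub's own z axis and vertical below 0.06 rad), for 0.2 s.
2. the tub, still home, is rolled round until its label faces out of the rack's open front (all of step 1 and angle between the x axis of tub and the x axis of rack, either way round below 0.12 rad and x of label in the frame of place above 0.03 m), for 0.2 s.
At the end, for the whole second after the job is handed in: The yellow-lidded tub stands upright and at rest on the rack floor, home on its spot (within 6 mm of it front to back, 15 mm sideways), the middle of its label within 0.12 rad (7 degrees) of straight out of the rack's open front (all of step 2 and linear speed of tub below 0.01 m/s and angular speed of tub below 0.05 rad/s); the robot touches nothing.
It fails at once if the fingers push on the tub or its lid with more than 24 N, or any other part of the robot with more than 4 N (contact force between tub and the fingers above 24 N or contact force between tub and the arm above 4 N).
It fails at once if the tub is tipped by more than 0.25 rad or lifted more than 20 mm (angle between tub's own z axis and vertical above 0.25 rad or z of tub in the frame of place above 0.02 m).
It fails at once if another tub is shifted by more than 8 mm or turned out of line by more than 0.25 rad (distance of any of tub_blue, tub_green from where it was at the start of the episode above 0.008 m or angle between the x axis of any of tub_blue, tub_green and the x axis of rack, either way round above 0.25 rad).
It fails at once if the bowl or the brush is shifted by more than 10 mm (distance of any of bowl, brush from where it was at the start of the episode above 0.01 m).
It also fails if it takes over 72 s, if anything falls off the work surface, if the arm or the gripper's body presses on something with over 40 N, if the wrist force passes 120 N, or if a joint passes its speed limit or range.

## Working session

There is one attempt and no reset: what is moved stays moved. The work goes in short steps, Python scripts to look and compute and a tool call to move; the robot and the scene stay as the last step left them, time stands still between calls to the robot, and variables do not carry over. Pictures are saved under pics/ and viewed, at most 10 in all, crops included, and the job is handed in when it is done.

Besides the shell and the picture viewer there is one more tool, called after "Call:" by a JSON object that holds its "fn" and its "kwargs", one argument or row to a line. drive_tool: Moves the arm, as the interface text tells. Its arguments: {"type":"object","properties":{"rows":{"type":"array"},"claw":{"type":"number"},"squeeze":{"type":"number"}},"required":["rows"]}

```bash
mkdir -p pics; ls
cat > h.py <<'E'
from cell import env,cams,job
import numpy as np,cv2
from scipy.spatial.transform import Rotation as R
def att(c):
    a=np.array(c["attitude"],float)
    return a if a.shape==(3,3) else R.from_quat(a[[1,2,3,0]]).as_matrix()
def cloud(c):
    K=np.array(c["K"]);z=c["range_z"].astype(float)
    v,u=np.mgrid[0:z.shape[0],0:z.shape[1]]
    p=np.stack([(u-K[0,2])/K[0,0]*z,(v-K[1,2])/K[1,1]*z,z],-1)
    return p@att(c).T+np.array(c["eye"])
def proj(c,P):
    q=(np.array(P)-np.array(c["eye"]))@att(c); K=np.array(c["K"]); q=q@K.T; return q[...,:2]/q[...,2:]
E
python3 - <<'E'
from h import *
for n in("scene","top"):
    c=cams.read_camera(n); cv2.imwrite(f"pics/{n}0.png",c["pixels"][...,::-1]); np.savez(f"{n}0.npz",**c); print(n,c["eye"],c["attitude"],c["K"])
print(env.get_obs())
E
```

```text
pics
scene [1175.43163794  705.6208802  1056.51836122] [-0.15147657  0.358117    0.84606821 -0.36465826] [[411.76592423   0.         317.94364479]
 [  0.         411.76592423 195.82312707]
 [  0.           0.           1.        ]]
top [3.48678288e+02 9.29307562e-01 1.52870625e+03] [ 0.02463226 -0.70268198  0.71068361 -0.0236662 ] [[519.93557707   0.         317.19581935]
 [  0.         519.93557707 196.77677613]
 [  0.           0.           1.        ]]
{'clock': 0.1, 'qpos': array([ 1.14760800e+00,  3.53600313e-01,  1.63403786e+00, -8.31034755e-06,
        1.15519278e+00, -2.40806104e-03]), 'joint_velocities': array([ 0.00073106, -0.00271336, -0.00068664,  0.00052618,  0.00137437,
        0.00017375]), 'effort': array([-1.47035727e-03, -5.94905376e+01, -3.34928656e+01,  6.97843311e-02,
        1.82984979e-02, -1.15865188e-05]), 'eef_pos': array([255.12437095, 570.08271708, 213.93475538]), 'eef_rot': array([-1.27046943e-04,  2.08839765e-01,  9.77949676e-01, -6.05985809e-04]), 'ft_force': array([0.39825932, 0.01427614, 0.18592899]), 'ft_torque': array([0.04658169, 0.00293546, 0.00622383]), 'finger_force': 0.0, 'gripper_width': 91.97311715351546}
```

View pics/top0.png

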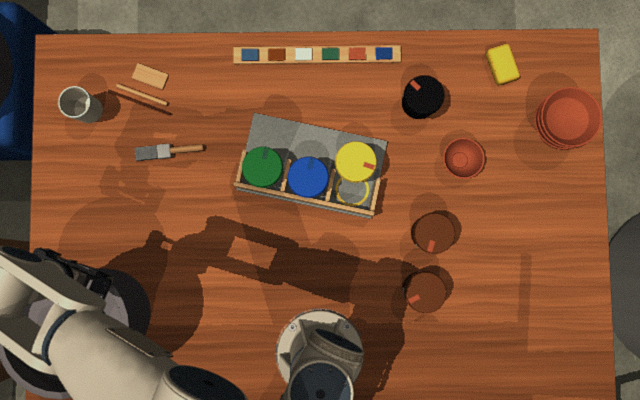

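View pics/scene0.png

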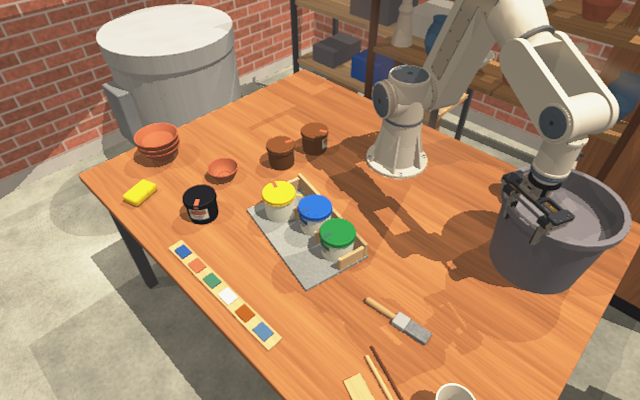

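The target is the yellow lid at top-image (355,161), with its stripe at (369,165) pointing to the robot's right. The look-alikes are the black tub (423,97), the brown ones (434,232) and (427,291), and the yellow sponge (503,63). The empty bay with the yellow ring is at (353,192). I'll check this in a crop and measure.

Run:
```python
from h import *
c=dict(np.load("top0.npz"));im=c["pixels"];P=cloud(c)
cr=im[105:225,225:395];cv2.imwrite("pics/crop0.png",cv2.resize(cr,None,fx=4.7,fy=4.7,interpolation=cv2.INTER_CUBIC)[...,::-1])
hsv=cv2.cvtColor(im,cv2.COLOR_RGB2HSV).astype(int)
roi=np.zeros(im.shape[:2],bool);roi[105:225,225:395]=1
H,S,V=hsv[...,0],hsv[...,1],hsv[...,2]
lid=roi&(P[...,2]>95)&(P[...,2]<125)
cent={}
for n,(a,b) in dict(green=(60,95),blue=(100,125),yellow=(20,35)).items():
    m=lid&(H>a)&(H<b)&(S>100)
    k=cv2.convexHull(np.argwhere(m)[:,::-1].astype(np.int32))
    (u,v),r=cv2.minEnclosingCircle(k)
    z=np.median(P[m][:,2]); 
    K=c["K"]
    def ray(u,v,z):
        d=att(c)@np.array([(u-K[0,2])/K[0,0],(v-K[1,2])/K[1,1],1]); t=(z-c["eye"][2])/d[2]; return c["eye"]+t*d
    p=P[m]; lo,hi=np.percentile(p,1,0),np.percentile(p,99,0)
    print(n,m.sum(),"px",u,v,r,"z",z,"ctr",ray(u,v,z).round(1),"mid",((lo+hi)/2).round(1),(hi-lo).round(1)); cent[n]=ray(u,v,z)
m=lid&((H<12)|(H>170))&(S>90)
print("stripe",m.sum(),P[m].mean(0).round(1))
ring=roi&(P[...,2]<25)&(H>18)&(H<38)&(S>110)
q=P[ring];print("ring",ring.sum(),q.mean(0),q.min(0),q.max(0))
fl=roi&(P[...,2]>6)&(P[...,2]<18)&(S<60)
r=cv2.minAreaRect(P[fl][:,:2].astype(np.float32));print("floor",r,np.median(P[fl][:,2]),cv2.boxPoints(r).round(0).tolist())
y=(cent["green"]-cent["blue"])[:2];print("rack yaw from lids",np.degrees(np.arctan2(-y[0],y[1])),np.linalg.norm(y))
```

```text
green 1258 px 262.26177978515625 166.6863250732422 20.499792098999023 z 107.64175881422273 ctr [530.6 152.5 107.6] mid [531.6 152.5 106.5] [103.2 103.   16.2]
blue 1291 px 307.97137451171875 176.6189422607422 20.48187255859375 z 107.66310292819026 ctr [501.7  27.  107.7] mid [502.3  27.  106.8] [102.9 104.4  16.2]
yellow 1267 px 310.0 160.5 66.09283447265625 z 112.51414766697121 ctr [545.6  20.9 112.5] mid [ 542.9 -104.   108.6] [104.9 106.7  20.8]
stripe 36 [ 530.3 -139.2  113.2]
ring 235 [469.37045437 -93.92699832  12.24474022] [ 426.98683458 -165.48509014   -0.58916437] [607.42968298 -47.94807212  21.68642916]
floor ((546.7247314453125, 17.141738891601562), (402.5899658203125, 234.37631225585938), 77.17736053466797) 11.608341784144727 [[388.0, -153.0], [616.0, -205.0], [706.0, 187.0], [477.0, 239.0]]
rack yaw from lids -12.972173164409277 128.7509121088321
```

View pics/crop0.png

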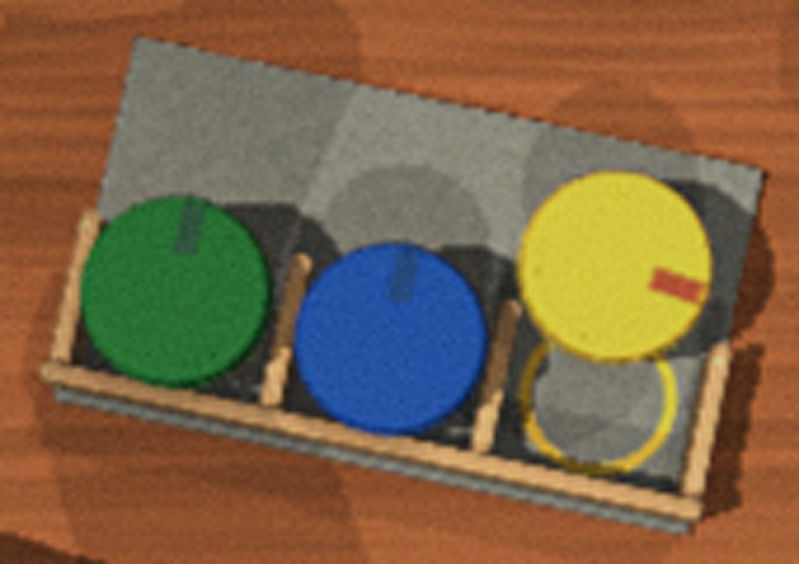

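The crop confirms the choice: yellow lid centre at crop (615,265), stripe at (677,286), and the ring behind it in the empty bay. Fitted poses:
- **Rack:** yaw about -12.9°, origin about (503,27).
- **Place:** about (473.5,-99.7).
- **Tub:** about (543,-104), label about -97° from the front.

Plan: open the fingers so both tips stand about 45 mm from the axis. Press lightly on the lid, drag the tub home, then turn about the tool's own axis as a pure couple.

Call:
{"fn": "drive_tool", "kwargs": {
  "rows": [
    [[-44.8,-41.5,0,0,0,0],[-44.8,-41.5,0,0,0,0],[-44.8,-41.5,0,0,0,0],[-44.8,-41.5,0,0,0,0],[-44.8,-41.5,0,0,0,0],[-44.8,-41.5,0,0,0,0],[-44.8,-41.5,0,0,0,0],[-44.8,-41.5,0,0,0,0],[-44.8,-41.5,0,0,0,0],[-44.8,-41.5,0,0,0,0],[-44.8,-41.5,0,0,0,0],[-44.8,-41.5,0,0,0,0]]
  ],
  "claw": 0.78
}}

```text
clock: 1.6
eef_pos: [542.9, -105.8, 214.5]
eef_rot: [-0.0, 0.209, 0.978, 0.0]
ft_force: [0.9, -0.4, 0.7]
gripper_width: 71.7
finger_force: 0.0
```

Call:
{"fn": "drive_tool", "kwargs": {
  "rows": [
    [[0,0,0,0,0,10],[0,0,0,0,0,10],[0,0,0,0,0,10],[0,0,0,0,0,10],[0,0,0,0,0,10],[0,0,0,0,0,10],[0,0,0,0,0,10],[0,0,0,0,0,10],[0,0,0,0,0,10],[0,0,0,0,0,10],[0,0,0,0,0,0],[0,0,0,0,0,0]]
  ]
}}

```text
clock: 3.1
eef_pos: [542.5, -103.7, 214.4]
eef_rot: [-0.0, 0.882, 0.47, -0.0]
ft_force: [0.8, -0.3, 0.1]
gripper_width: 71.6
finger_force: 0.0
```

```bash
cat >> h.py <<'E'
def ray(c,u,v,z):
    K=c["K"];d=att(c)@np.array([(u-K[0,2])/K[0,0],(v-K[1,2])/K[1,1],1]); return c["eye"]+(z-c["eye"][2])/d[2]*d
def goto(x,y,z):
    "remaining shift in tool axes"
    o=env.get_obs();r=R.from_quat(np.array(o["eef_rot"])[[1,2,3,0]])
    return r.inv().apply(np.array([x,y,z])-o["eef_pos"]).round(1)
def st():
    o=env.get_obs();r=R.from_quat(np.array(o["eef_rot"])[[1,2,3,0]]).as_matrix()
    print(o["clock"],o["eef_pos"].round(1),"F",o["ft_force"].round(1),"M",o["ft_torque"].round(2),"w",round(o["gripper_width"],1),"q",o["qpos"].round(2)); print(r.round(4).tolist())
E
python3 - <<'E'
from h import *
st()
c=dict(np.load("top0.npz")); im=c["pixels"]
hsv=cv2.cvtColor(im,cv2.COLOR_RGB2HSV).astype(int);roi=np.zeros(im.shape[:2],bool);roi[130:200,325:395]=1
P=cloud(c); m=roi&(P[...,2]>95)&(hsv[...,1]>100)&(hsv[...,2]>120)
k=cv2.convexHull(np.argwhere(m)[:,::-1].astype(np.int32)); e=cv2.fitEllipse(k); print(e,ray(c,*e[0],112.5)); 
mm=m&(hsv[...,0]<18); print("stripe",mm.sum(),P[mm].mean(0))
# ring check: fit circle on ring pixels
ring=(P[...,2]<22)&(P[...,2]>4)&(hsv[...,0]>18)&(hsv[...,0]<38)&(hsv[...,1]>110)
ring[:,:336]=0;ring[:,376:]=0;ring[:176]=0;ring[208:]=0
q=P[ring];A=np.c_[2*q[:,:2],np.ones(len(q))];s=np.linalg.lstsq(A,(q[:,:2]**2).sum(1),rcond=None)[0]
print("ring",len(q),s[:2],np.sqrt(s[2]+s[0]**2+s[1]**2))
E
```

```text
3.1 [ 542.5 -103.7  214.4] F [ 0.8 -0.3  0.1] M [-0.01  0.09 -0.  ] w 71.6 q [-0.19  0.24  1.79 -0.    1.11  0.4 ]
[[0.5576, 0.8301, -0.0003], [0.8301, -0.5576, 0.0], [-0.0001, -0.0003, -1.0]]
((359.249267578125, 168.5351104736328), (55.55238723754883, 80.247802734375), 57.24164581298828) [ 521.83630804 -113.77277549  112.5       ]
stripe 54 [ 516.90223813 -129.25785297  217.73458581]
ring 206 [474.14108506 -98.79992752] 45.48798786979842
```

Call:
{"fn": "drive_tool", "kwargs": {
  "rows": [
    [[0,0,25,0,0,0],[0,0,30,0,0,0],[0,0,25,0,0,0],[0,0,14,0,0,0],[0,0,0,0,0,0],[0,0,0,0,0,0],[0,0,1,0,0,0],[0,0,1,0,0,0],[0,0,1,0,0,0],[0,0,1,0,0,0],[0,0,1,0,0,0],[0,0,0,0,0,0]]
  ]
}}

```text
clock: 4.6
eef_pos: [542.5, -103.7, 115.5]
eef_rot: [-0.0, 0.883, 0.469, -0.0]
ft_force: [0.1, 0.1, 0.0]
gripper_width: 71.7
finger_force: 0.0
```

Call:
{"fn": "drive_tool", "kwargs": {
  "rows": [
    [[0,0,0.5,0,0,0],[0,0,0.5,0,0,0],[0,0,0,0,0,0]]
  ]
}}

```text
clock: 4.97
eef_pos: [542.6, -103.7, 114.5]
eef_rot: [-0.0, 0.883, 0.469, -0.0]
ft_force: [0.1, -0.4, -0.6]
gripper_width: 72.0
finger_force: 0.0
```

Call:
{"fn": "drive_tool", "kwargs": {
  "rows": [
    [[0,0,0.5,0,0,0],[0,0,0.5,0,0,0],[0,0,0,0,0,0],[0,0,0,0,0,0]]
  ]
}}

```text
clock: 5.48
eef_pos: [542.6, -103.7, 113.6]
eef_rot: [0.0, 0.883, 0.469, 0.0]
ft_force: [0.1, -0.1, -0.4]
gripper_width: 71.5
finger_force: 0.0
```

Call:
{"fn": "drive_tool", "kwargs": {
  "rows": [
    [[0,0,0.4,0,0,0],[0,0,0,0,0,0],[0,0,0,0,0,0]]
  ]
}}

```text
clock: 5.85
eef_pos: [542.7, -103.7, 113.4]
eef_rot: [0.0, 0.883, 0.469, 0.0]
ft_force: [-1.4, 0.1, 3.7]
gripper_width: 71.6
finger_force: 1.5
```

Call:
{"fn": "drive_tool", "kwargs": {
  "rows": [
    [[0,0,0.4,0,0,0],[0,0,0,0,0,0],[0,0,0,0,0,0]]
  ]
}}

```text
clock: 6.22
eef_pos: [542.7, -103.7, 113.3]
eef_rot: [0.0, 0.883, 0.469, 0.0]
ft_force: [-2.8, 1.5, 7.3]
gripper_width: 71.7
finger_force: 3.8
```

Call:
{"fn": "drive_tool", "kwargs": {
  "rows": [
    [[0,0,0.15,0,0,0],[-1.75,0.7,0,0,0,0],[-1.75,0.7,0,0,0,0],[-1.75,0.7,0,0,0,0],[-1.75,0.7,0,0,0,0],[-1.75,0.7,0,0,0,0],[-1.75,0.7,0,0,0,0],[0,0,0,0,0,0]]
  ]
}}

```text
clock: 7.22
eef_pos: [540.9, -114.6, 113.3]
eef_rot: [0.0, 0.883, 0.468, 0.001]
ft_force: [-1.0, 1.5, 6.6]
gripper_width: 71.6
finger_force: 3.5
```

Call:
{"fn": "drive_tool", "kwargs": {
  "rows": [
    [[-0.9,-2.3,0,0,0,0],[-1.8,-4.7,0,0,0,0],[-1.8,-4.7,0,0,0,0],[-1.8,-4.7,0,0,0,0],[-1.8,-4.7,0,0,0,0],[-1.8,-4.7,0,0,0,0],[-0.9,-2.3,0,0,0,0],[0,0,0,0,0,0]]
  ]
}}

```text
clock: 8.22
eef_pos: [511.5, -108.1, 113.3]
eef_rot: [0.001, 0.883, 0.469, 0.001]
ft_force: [0.8, -0.6, 7.8]
gripper_width: 71.5
finger_force: 3.7
```

Run:
```python
from h import *
st()
out=[]
for n in("scene","top"):
    c=cams.read_camera(n);np.savez(f"{n}1.npz",**c);uv=proj(c,[500,-90,70]);print(n,uv)
    u,v=uv.astype(int);p=c["pixels"][max(0,v-50):v+50,max(0,u-66):u+66];out.append(cv2.resize(p,(790,600) if 0 else (528,400)))
cv2.imwrite("pics/drag1.png",cv2.resize(np.vstack(out),None,fx=.75,fy=.75)[...,::-1])
```

```text
8.225 [ 511.5 -108.1  113.3] F [ 0.8 -0.6  7.8] M [ 0.03  0.13 -0.  ] w 71.5 q [-0.21  0.32  1.94 -0.    0.88  0.38]
[[0.5608, 0.828, 0.0018], [0.828, -0.5608, -0.0004], [0.0007, 0.0017, -1.0]]
scene [290.92192665 196.14762821]
top [349.75496731 178.17720361]
```

View pics/drag1.png

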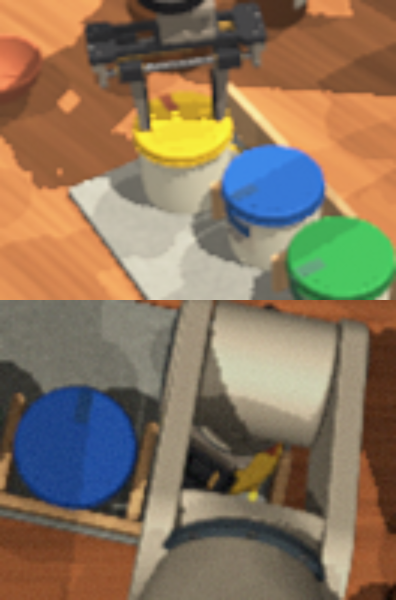

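The tub follows under the tips, upright: scene crop lid at (183,130). It has about 39 mm to go, so I continue and slow down towards the board.

Call:
{"fn": "drive_tool", "kwargs": {
  "rows": [
    [[-1,-2.5,0,0,0,0],[-1.8,-4.7,0,0,0,0],[-1.8,-4.7,0,0,0,0],[-1.8,-4.7,0,0,0,0],[-1.8,-4.7,0,0,0,0],[-1.8,-4.7,0,0,0,0],[-1,-2.5,0,0,0,0],[-0.7,-1.9,0,0,0,0],[0,0,0,0,0,0]]
  ]
}}

```text
clock: 9.45
eef_pos: [479.9, -100.8, 113.3]
eef_rot: [0.001, 0.883, 0.469, 0.001]
ft_force: [1.5, -0.7, 7.3]
gripper_width: 71.6
finger_force: 3.6
```

Call:
{"fn": "drive_tool", "kwargs": {
  "rows": [
    [[-0.4,-0.9,0,0,0,0],[-0.4,-0.9,0,0,0,0],[-0.4,-0.9,0,0,0,0]]
  ]
}}

```text
clock: 9.82
eef_pos: [477.4, -100.3, 113.3]
eef_rot: [0.001, 0.883, 0.469, 0.001]
ft_force: [3.1, -0.9, 5.7]
gripper_width: 71.9
finger_force: 3.2
```

Call:
{"fn": "drive_tool", "kwargs": {
  "rows": [
    [[-0.4,-0.9,0,0,0,0],[-0.4,-0.9,0,0,0,0]]
  ]
}}

```text
clock: 10.07
eef_pos: [475.4, -99.9, 113.3]
eef_rot: [0.001, 0.883, 0.469, 0.001]
ft_force: [2.4, -0.1, 6.7]
gripper_width: 71.8
finger_force: 3.2
```

Call:
{"fn": "drive_tool", "kwargs": {
  "rows": [
    [[-0.4,-0.9,0,0,0,0],[-0.4,-0.9,0,0,0,0]]
  ]
}}

```text
clock: 10.32
eef_pos: [473.5, -99.6, 113.3]
eef_rot: [0.001, 0.883, 0.469, 0.001]
ft_force: [1.6, -1.3, 6.1]
gripper_width: 71.3
finger_force: 3.2
```

Call:
{"fn": "drive_tool", "kwargs": {
  "rows": [
    [[-0.4,-0.9,0,0,0,0],[0,0,0,0,0,0]]
  ]
}}

```text
clock: 10.58
eef_pos: [472.4, -99.4, 113.3]
eef_rot: [0.001, 0.883, 0.469, 0.001]
ft_force: [2.5, -0.3, 7.4]
gripper_width: 71.6
finger_force: 3.4
```

Call:
{"fn": "drive_tool", "kwargs": {
  "rows": [
    [[-0.4,-0.9,0,0,0,0],[0,0,0,0,0,0]]
  ]
}}

```text
clock: 10.82
eef_pos: [471.5, -99.2, 113.3]
eef_rot: [0.001, 0.883, 0.469, 0.001]
ft_force: [3.1, -1.1, 7.0]
gripper_width: 71.7
finger_force: 3.3
```

Call:
{"fn": "drive_tool", "kwargs": {
  "rows": [
    [[-0.4,-0.9,0,0,0,0],[0,0,0,0,0,0]]
  ]
}}

```text
clock: 11.08
eef_pos: [470.9, -99.1, 113.3]
eef_rot: [0.001, 0.883, 0.469, 0.001]
ft_force: [4.2, -0.5, 5.5]
gripper_width: 71.6
finger_force: 2.8
```

Call:
{"fn": "drive_tool", "kwargs": {
  "rows": [
    [[-0.4,-0.9,0,0,0,0],[0,0,0,0,0,0]]
  ]
}}

```text
clock: 11.32
eef_pos: [470.0, -98.9, 113.4]
eef_rot: [0.001, 0.883, 0.469, 0.001]
ft_force: [4.6, 0.1, 6.1]
gripper_width: 71.6
finger_force: 2.9
```

Side force has risen to 4.6 N, so the tub is at the board. I lift and look.

Call:
{"fn": "drive_tool", "kwargs": {
  "rows": [
    [[0,0,-3,0,0,0],[0,0,-20,0,0,0],[0,0,-40,0,0,0],[0,0,-20,0,0,0],[50,-33.8,0,0,0,0],[50,-33.8,0,0,0,0],[50,-33.8,0,0,0,0],[50,-33.8,0,0,0,0],[50,-33.8,0,0,0,0],[0,0,0,0,0,0],[0,0,0,0,0,0]]
  ]
}}

```text
clock: 12.7
eef_pos: [467.7, 202.6, 195.0]
eef_rot: [0.0, 0.883, 0.469, -0.001]
ft_force: [0.2, -0.2, -0.2]
gripper_width: 71.6
finger_force: 0.0
```

```bash
cat > look.py <<'E'
from h import *
import sys
st()
c=cams.read_camera("top");n=sys.argv[1];np.savez(f"{n}.npz",**c);im=c["pixels"]
cr=im[130:225,300:400];cv2.imwrite(f"pics/{n}.png",cv2.resize(cr,None,fx=6,fy=6,interpolation=cv2.INTER_CUBIC)[...,::-1])
P=cloud(c);hsv=cv2.cvtColor(im,cv2.COLOR_RGB2HSV).astype(int);H,S,V=[hsv[...,i] for i in range(3)]
roi=np.zeros(im.shape[:2],bool);roi[130:225,325:400]=1
z=P[...,2];lid=roi&(z>100)&(z<125)
y=lid&(H>20)&(H<35)&(S>100);s=lid&((H<13)|(H>170))&(S>90)
k=cv2.convexHull(np.argwhere(y|s)[:,::-1].astype(np.int32));e=cv2.fitEllipse(k)
ctr=ray(c,*e[0],112.5);print("ellipse",e,ctr.round(1))
sp=P[s].mean(0) if s.any() else ctr;print("stripe",s.sum(),sp.round(1))
d=(sp-ctr)[:2];print("bearing rel rack",np.degrees(np.arctan2(d[1],d[0]))+12.9,np.linalg.norm(d))
q=ctr[:2]-[473.6,-99.5];a=np.radians(-12.9);print("in place",q@[np.cos(a),np.sin(a)],q@[-np.sin(a),np.cos(a)])
E
python3 look.py home1
```

```text
12.7 [467.7 202.6 195. ] F [ 0.2 -0.2 -0.2] M [-0.02  0.11 -0.02] w 71.6 q [ 0.41  0.2   1.9  -0.    1.05  1.  ]
[[0.5598, 0.8286, -0.0019], [0.8286, -0.5598, -0.0013], [-0.0021, -0.0009, -1.0]]
ellipse ((353.4288024902344, 186.53976440429688), (40.78850173950195, 41.2087516784668), 89.80746459960938) [472.5 -97.  112.5]
stripe 45 [ 462.4 -133.4  113.7]
bearing rel rack -92.6647575721935 37.70376322531618
in place -1.613000115001613 2.159727754656296
```

View pics/home1.png

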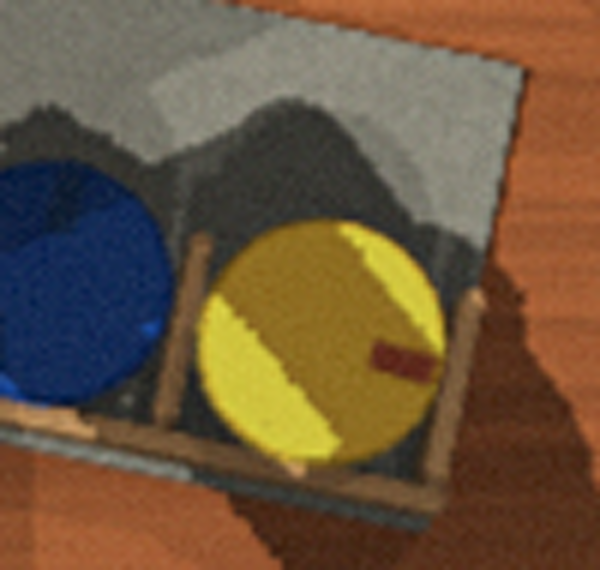

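The tub is home: lid centre at crop (322,342), about (472.5,-97), place x about -1.6 and y about +2. The stripe at (403,363) bears about -93° from the front. I go back over the axis, press and turn about it.

```bash
python3 -c "
from h import *
print(goto(472.7,-97.3,116.5))"
```

```text
[-245.   171.9   79. ]
```

Call:
{"fn": "drive_tool", "kwargs": {
  "rows": [
    [[-49,34.4,0,0,0,0],[-49,34.4,0,0,0,0],[-49,34.4,0,0,0,0],[-49,34.4,0,0,0,0],[-49,34.4,0,0,0,0],[0,0,0,0,0,0],[0,0,30,0,0,0],[0,0,30,0,0,0],[0,0,14,0,0,0],[0,0,4,0,0,0],[0,0,0,0,0,0],[0,0,0,0,0,0]]
  ]
}}

```text
clock: 14.25
eef_pos: [474.4, -96.2, 118.5]
eef_rot: [0.0, 0.883, 0.469, 0.001]
ft_force: [0.9, -1.3, -0.5]
gripper_width: 71.8
finger_force: 0.0
```

```bash
python3 -c "
from h import *
st();print(goto(472.7,-97.3,113.8))"
```

```text
14.25 [474.4 -96.2 118.5] F [ 0.9 -1.3 -0.5] M [-0.11  0.1   0.02] w 71.8 q [-0.2   0.26  2.02 -0.    0.86  0.39]
[[0.5607, 0.828, 0.0014], [0.828, -0.5607, -0.0003], [0.0005, 0.0013, -1.0]]
[-1.8 -0.8  4.7]
```

Call:
{"fn": "drive_tool", "kwargs": {
  "rows": [
    [[-1.8,-0.8,0,0,0,0],[0,0,2,0,0,0],[0,0,1.5,0,0,0],[0,0,1,0,0,0],[0,0,0,0,0,0],[0,0,0,0,0,0]]
  ]
}}

```text
clock: 15.0
eef_pos: [472.0, -97.2, 113.3]
eef_rot: [-0.0, 0.883, 0.469, -0.0]
ft_force: [-2.3, 0.5, 6.0]
gripper_width: 71.4
finger_force: 2.7
```

Call:
{"fn": "drive_tool", "kwargs": {
  "rows": [
    [[0,0,0.5,0,0,0],[0,0,0.5,0,0,0],[0,0,0,0,0,0],[0,0,0,0,0,0]]
  ]
}}

```text
clock: 15.5
eef_pos: [472.3, -97.2, 113.3]
eef_rot: [0.0, 0.883, 0.469, 0.0]
ft_force: [-5.2, 1.6, 17.2]
gripper_width: 71.6
finger_force: 9.0
```

Call:
{"fn": "drive_tool", "kwargs": {
  "rows": [
    [[0,0,-0.5,0,0,0],[0,0,0,0,0,0],[0,0,0,0,0,0]]
  ]
}}

```text
clock: 15.88
eef_pos: [472.2, -97.2, 113.3]
eef_rot: [0.0, 0.883, 0.469, 0.0]
ft_force: [-2.8, 1.7, 11.4]
gripper_width: 71.3
finger_force: 5.7
```

Call:
{"fn": "drive_tool", "kwargs": {
  "rows": [
    [[0,0,0,0,0,-3],[0,0,0,0,0,-4],[0,0,0,0,0,-4],[0,0,0,0,0,-4],[0,0,0,0,0,0]]
  ]
}}

```text
clock: 16.5
eef_pos: [472.9, -97.3, 113.3]
eef_rot: [0.001, 0.814, 0.58, 0.001]
ft_force: [-0.8, -0.5, 8.0]
gripper_width: 72.0
finger_force: 4.2
```

Call:
{"fn": "drive_tool", "kwargs": {
  "rows": [
    [[0,0,0.1,0,0,-4],[0,0,0,0,0,-4],[0,0,0,0,0,-4],[0,0,0,0,0,-4],[0,0,0,0,0,-4],[0,0,0,0,0,-4],[0,0,0,0,0,0]]
  ]
}}

```text
clock: 17.38
eef_pos: [472.9, -97.5, 113.3]
eef_rot: [0.001, 0.676, 0.737, 0.0]
ft_force: [-1.1, -0.3, 9.6]
gripper_width: 71.5
finger_force: 4.6
```

Call:
{"fn": "drive_tool", "kwargs": {
  "rows": [
    [[0,0,0,0,0,-4],[0,0,0,0,0,-4],[0,0,0,0,0,-4],[0,0,0,0,0,-4],[0,0,0,0,0,-4],[0,0,0,0,0,-4],[0,0,0,0,0,0]]
  ]
}}

```text
clock: 18.25
eef_pos: [473.1, -97.6, 113.3]
eef_rot: [0.001, 0.508, 0.861, 0.0]
ft_force: [0.1, -0.7, 8.5]
gripper_width: 71.7
finger_force: 4.2
```

Call:
{"fn": "drive_tool", "kwargs": {
  "rows": [
    [[0,0,0,0,0,-4],[0,0,0,0,0,-4],[0,0,0,0,0,-4],[0,0,0,0,0,-4],[0,0,0,0,0,-4],[0,0,0,0,0,-4],[0,0,0,0,0,0]]
  ]
}}

```text
clock: 19.12
eef_pos: [473.1, -97.5, 113.3]
eef_rot: [0.001, 0.318, 0.948, 0.0]
ft_force: [0.1, 0.1, 8.3]
gripper_width: 71.6
finger_force: 4.2
```

Call:
{"fn": "drive_tool", "kwargs": {
  "rows": [
    [[0,0,0,0,0,-4],[0,0,0,0,0,-2],[0,0,0,0,0,0],[0,0,0,0,0,0]]
  ]
}}

```text
clock: 19.62
eef_pos: [473.2, -97.5, 113.3]
eef_rot: [0.001, 0.268, 0.963, -0.0]
ft_force: [-0.1, -0.5, 8.7]
gripper_width: 71.4
finger_force: 4.1
```

Call:
{"fn": "drive_tool", "kwargs": {
  "rows": [
    [[0,0,-2,0,0,0],[0,0,-10,0,0,0],[0,0,-40,0,0,0],[0,0,-40,0,0,0],[0,0,0,0,0,0]]
  ]
}}

```text
clock: 20.25
eef_pos: [474.0, -97.6, 207.8]
eef_rot: [0.003, 0.268, 0.963, 0.0]
ft_force: [0.1, 0.1, -0.2]
gripper_width: 71.7
finger_force: 0.0
```

```bash
python3 -c "
from h import *
st();print(goto(467,200,204))"
```

```text
20.25 [474.  -97.6 207.8] F [ 0.1  0.1 -0.2] M [ 0.04 -0.03 -0.01] w 71.7 q [-0.21  0.14  1.94  0.    1.06 -1.23]
[[-0.8561, 0.5167, 0.0056], [0.5167, 0.8562, -0.0011], [-0.0054, 0.0019, -1.0]]
[159.8 251.2   3.4]
```

Call:
{"fn": "drive_tool", "kwargs": {
  "rows": [
    [[32,50,0,0,0,0],[32,50,0,0,0,0],[32,50,0,0,0,0],[32,50,0,0,0,0],[32,50,0,0,0,0],[0,0,0,0,0,0],[0,0,0,0,0,0]]
  ]
}}

```text
clock: 21.12
eef_pos: [463.5, 199.2, 203.8]
eef_rot: [-0.001, 0.268, 0.964, -0.001]
ft_force: [-0.1, -0.3, 0.0]
gripper_width: 71.8
finger_force: 0.0
```

```bash
python3 look.py turned1
```

```text
21.125 [463.5 199.2 203.8] F [-0.1 -0.3  0. ] M [-0.08  0.04  0.03] w 71.8 q [ 0.4   0.18  1.9  -0.    1.07 -0.63]
[[-0.8568, 0.5157, -0.0014], [0.5157, 0.8568, -0.001], [0.0007, -0.0016, -1.0]]
ellipse ((354.34381103515625, 184.39517211914062), (40.664852142333984, 41.352237701416016), 35.339210510253906) [478.4 -99.6 112.5]
stripe 43 [ 512.8 -114.8  112.2]
bearing rel rack -10.826321520113565 37.57708333279036
in place 4.675014196003195 0.9369526559895309
```

View pics/turned1.png

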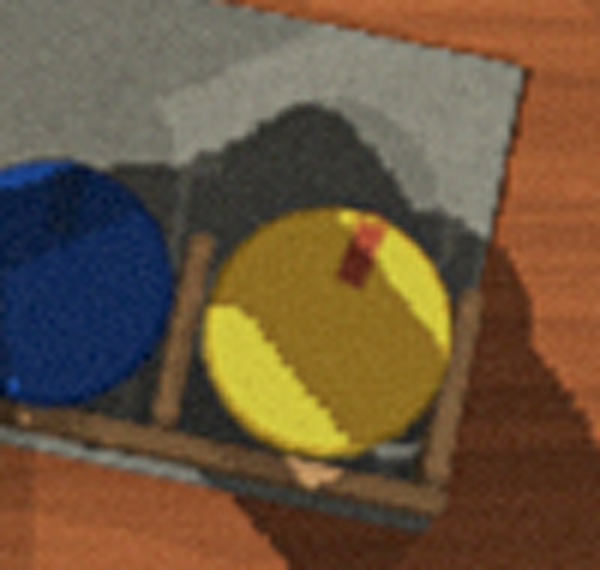

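The tub has turned to about -11°: stripe at (361,255), lid centre at (328,332). It has drifted about 6 mm forward, so the tips were a few mm off the axis. I re-centre, turn the last 11°, then drag it back to the board.

Run:
```python
from h import *
print(goto(475.5,-101,203.8))
c=dict(np.load("turned1.npz"));im=c["pixels"]; K=c["K"]
P=cloud(c);z=P[...,2]
hsv=cv2.cvtColor(im,cv2.COLOR_RGB2HSV).astype(int)
top=(z>100)&(z<125);top[:130]=0;top[225:]=0;top[:,332:]=0;top[:,225:]&=True;top[:,:283]=0
k=cv2.convexHull(np.argwhere(top&(hsv[...,0]>95)&(hsv[...,0]<130))[:,::-1].astype(np.int32));e=cv2.fitEllipse(k);print("blue",ray(c,*e[0],107.7),e[1])
```

```text
[-164.9 -250.4    0.4]
blue [502.85444308  26.88321991 107.7       ] (40.173885345458984, 40.40427017211914)
```

Call:
{"fn": "drive_tool", "kwargs": {
  "rows": [
    [[-33,-50,0,0,0,0],[-33,-50,0,0,0,0],[-33,-50,0,0,0,0],[-33,-50,0,0,0,0],[-33,-50,0,0,0,0],[0,0,0,0,0,0],[0,0,30,0,0,0],[0,0,30,0,0,0],[0,0,22,0,0,0],[0,0,4,0,0,0],[0,0,0,0,0,0],[0,0,0,0,0,0]]
  ]
}}

```text
clock: 22.68
eef_pos: [476.9, -100.0, 119.5]
eef_rot: [0.001, 0.268, 0.963, 0.0]
ft_force: [-0.1, 0.2, -0.6]
gripper_width: 71.8
finger_force: 0.0
```

```bash
python3 -c "
from h import *
st();print(goto(475.5,-101,113.4))"
```

```text
22.675 [ 476.9 -100.   119.5] F [-0.1  0.2 -0.6] M [-0.03  0.01  0.01] w 71.8 q [-0.21  0.26  2.01  0.    0.87 -1.24]
[[-0.8561, 0.5168, 0.0014], [0.5168, 0.8561, -0.0003], [-0.0014, 0.0005, -1.0]]
[ 0.7 -1.6  6.1]
```

Call:
{"fn": "drive_tool", "kwargs": {
  "rows": [
    [[0.7,-1.6,2,0,0,0],[0,0,2,0,0,0],[0,0,1.5,0,0,0],[0,0,0.5,0,0,0],[0,0,0,0,0,0],[0,0,0,0,0,0]]
  ]
}}

```text
clock: 23.42
eef_pos: [475.1, -100.9, 113.3]
eef_rot: [0.0, 0.268, 0.963, -0.0]
ft_force: [-2.9, 0.2, 11.8]
gripper_width: 71.5
finger_force: 5.4
```

Call:
{"fn": "drive_tool", "kwargs": {
  "rows": [
    [[0,0,0.5,0,0,0],[0,0,0,0,0,0],[0,0,0,0,0,0]]
  ]
}}

```text
clock: 23.8
eef_pos: [475.2, -100.9, 113.3]
eef_rot: [0.0, 0.268, 0.963, -0.0]
ft_force: [-4.2, 0.6, 17.6]
gripper_width: 71.6
finger_force: 8.5
```

Call:
{"fn": "drive_tool", "kwargs": {
  "rows": [
    [[0,0,-0.7,0,0,0],[0,0,0,0,0,0],[0,0,0,0,0,-3],[0,0,0,0,0,-4],[0,0,0,0,0,-4],[0,0,0,0,0,0],[0,0,0,0,0,0]]
  ]
}}

```text
clock: 24.68
eef_pos: [475.8, -101.0, 113.3]
eef_rot: [0.001, 0.174, 0.985, -0.0]
ft_force: [0.1, 0.4, 6.0]
gripper_width: 71.5
finger_force: 3.1
```

Call:
{"fn": "drive_tool", "kwargs": {
  "rows": [
    [[1,-0.1,0,0,0,0],[1,-0.1,0,0,0,0],[1,-0.1,0,0,0,0],[1,-0.2,0,0,0,0],[0,0,0,0,0,0]]
  ]
}}

```text
clock: 25.3
eef_pos: [472.1, -100.1, 113.3]
eef_rot: [0.001, 0.175, 0.985, -0.0]
ft_force: [2.1, -0.7, 4.9]
gripper_width: 71.4
finger_force: 3.0
```

Call:
{"fn": "drive_tool", "kwargs": {
  "rows": [
    [[1,-0.1,0,0,0,0],[0,0,0,0,0,0]]
  ]
}}

```text
clock: 25.55
eef_pos: [471.1, -99.9, 113.3]
eef_rot: [0.001, 0.175, 0.985, -0.0]
ft_force: [2.4, -0.9, 6.3]
gripper_width: 71.4
finger_force: 3.0
```

Call:
{"fn": "drive_tool", "kwargs": {
  "rows": [
    [[1,-0.1,0,0,0,0],[0,0,0,0,0,0]]
  ]
}}

```text
clock: 25.8
eef_pos: [470.2, -99.7, 113.3]
eef_rot: [0.001, 0.175, 0.985, -0.0]
ft_force: [1.3, -0.9, 5.9]
gripper_width: 71.4
finger_force: 2.9
```

Call:
{"fn": "drive_tool", "kwargs": {
  "rows": [
    [[1,-0.1,0,0,0,0],[0,0,0,0,0,0]]
  ]
}}

```text
clock: 26.05
eef_pos: [469.3, -99.4, 113.3]
eef_rot: [0.001, 0.175, 0.985, -0.0]
ft_force: [1.9, -0.1, 5.1]
gripper_width: 71.6
finger_force: 2.8
```

Call:
{"fn": "drive_tool", "kwargs": {
  "rows": [
    [[0.7,-0.1,0,0,0,0],[0,0,0,0,0,0]]
  ]
}}

```text
clock: 26.3
eef_pos: [468.8, -99.3, 113.3]
eef_rot: [0.001, 0.175, 0.985, -0.0]
ft_force: [4.4, -0.6, 5.1]
gripper_width: 71.5
finger_force: 2.7
```

Call:
{"fn": "drive_tool", "kwargs": {
  "rows": [
    [[0,0,-2,0,0,0],[0,0,-10,0,0,0],[0,0,-40,0,0,0],[0,0,-40,0,0,0],[20,56,0,0,0,0],[20,56,0,0,0,0],[20,56,0,0,0,0],[20,56,0,0,0,0],[20,56,0,0,0,0],[0,0,0,0,0,0],[0,0,0,0,0,0]]
  ]
}}

```text
clock: 27.68
eef_pos: [469.0, 197.9, 204.6]
eef_rot: [-0.001, 0.174, 0.985, -0.001]
ft_force: [-0.0, -0.5, 0.7]
gripper_width: 71.1
finger_force: 0.0
```

```bash
python3 look.py turned2
```

```text
27.675 [469.  197.9 204.6] F [-0.  -0.5  0.7] M [ 0.   -0.02  0.02] w 71.1 q [ 0.4   0.18  1.89 -0.    1.07 -0.82]
[[-0.9394, 0.3427, -0.0012], [0.3427, 0.9394, -0.0009], [0.0008, -0.0013, -1.0]]
ellipse ((353.77960205078125, 186.53009033203125), (40.73907470703125, 40.9471435546875), 149.2143096923828) [472.5 -98.  112.5]
stripe 44 [ 509.8 -105.7  112.7]
bearing rel rack 1.2886708047456938 38.05008945111781
in place -1.3836672945980502 1.2282490459086448
```

View pics/turned2.png

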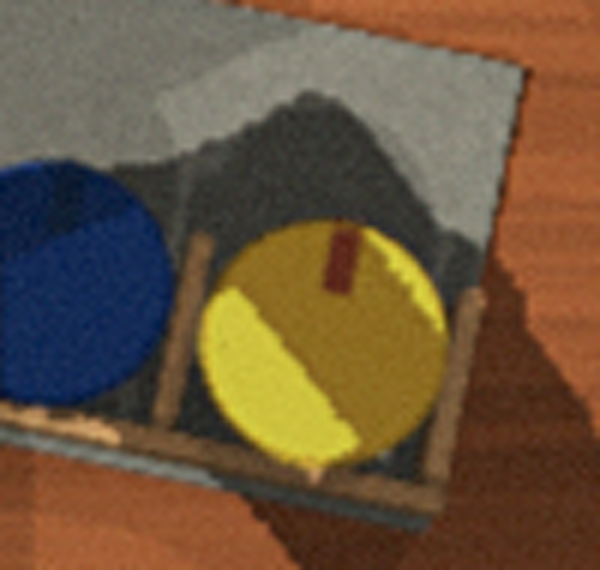

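The tub is home: lid centre at crop (323,343), stripe at (344,258). The stripe is parallel to the dividers, within about 1–3° of straight out. The arm is clear, so I hand in.

```bash
python3 -c "
from h import *
print(job.close_job())"
```

```text
the job is handed in; nothing more can be done
None
```

The yellow-lidded tub is home against its back board, its label within about 3° of straight out of the rack's open front by the last camera look, and the job is handed in; the judge gave no verdict back.

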